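# Refit the lint filter of a bench drying unit

### The job

The drying unit's lint filter has been cleaned and lies beside the unit. Put it back: hold it tilted, push its two tongues in under the unit's lip, swing the grip end down and press until the spring catch snaps over its edge and the filter lies flat and fully home, then let go. The filter bay floats on rubber and may stand several millimetres off centre, so feel for where it stands; be gentle with the plastic (a thumb's push of 10 to 20 N is plenty, and forcing or jamming it with more than 40 N cracks it), and leave the small things round it where they are.

Things in the scene. Friction and masses are not known exactly. Their poses are not given: they have to be found in the camera images.
- drying_unit: Low white bench-top drying unit, casing 267 x 214 mm, fixed. Origin: on the worktop under the middle of the opening in its top; x runs from its catch side (casing -137 mm) to its lip side (+130 mm), y across, z up; casing rim at z = 70 mm. In the opening a moulded filter bay floats on rubber and has settled up to 7 mm off the middle in x and in y (not turned): see bay_mean.
- bay_mean (a point): Where the middle of the filter bay, at ledge height, would be if it stood central; axes as the unit's. The true middle is up to 7 mm off in x and y, must be felt or seen, and stays put in handling. About the true middle: walls at x and y = +-76.5, +-67.5 mm, deck 14 mm above the ledges the filter rests on, grille between the ledges. The filter's origin ends there within 2 mm.
- lip_mean (a point): Lower front edge of the lip if the bay stood central: 76.5 mm in +x from the bay's middle, 12.5 mm above the ledges (z = 78.5 mm of the unit). The lip is a straight bar along y over the far end of the bay, +-80 mm, top at z = 88 mm. The pocket under it is 12.5 mm high and runs 16.5 mm in +x to a solid wall.
- catch (a joint): Spring catch at the middle of the bay's -x edge, 40 mm wide: slide in m, 0 = sprung out (rest), up to 0.008 pushed back to the unit's -x; 3 N preload, 500 N/m. Its nose stands 5.5 mm into the bay: flat underside 11 mm above the ledges, ramp up and back to 26 mm, so an edge pushed down past it (some 4 to 8 N) moves it back and it then springs out over the edge.
- lint_filter: Flat grey filter frame with gauze, 150 x 130 x 10 mm, 0.15 to 0.23 kg, lying right way up. Origin: centre of its underside; x points to the tongue end, z up. Two tongues, 26 mm wide at y = +-38 mm, z = 0 to 5 mm, stick out at the +x end (x = 75 to 89 mm). An upright finger grip stands near the other end: x = -66 to -18 mm, 12 mm thick in y, top at z = 36 mm; pinch it across y.
- filter_tongues (a point): Midway between the two tongue tips, at half their thickness (filter frame x = 89, z = 2.5 mm). The tongues go under the lip only with the filter tilted about 15 to 30 degrees, tongue end low.
- filter_grip (a point): Middle of the top of the finger grip (filter frame x = -42, z = 36 mm).
- filter_catch_edge (a point): Middle of the filter's top edge at the grip end (filter frame x = -75, z = 10 mm), which the catch holds down.
- lint_roller: Lint roller, 234 mm long, 48 mm thick, lying on the worktop on the other side of the unit; a bystander. Origin: under its middle, length along its y.
- tape_measure: Round tape measure, 52 mm, 18 mm high, behind the unit, to the right; a bystander. Origin: centre of its underside.
- spool: Thread spool, 33 mm wide, 46 mm high, behind the unit; a bystander. Origin: centre of its underside.
- timer: Kitchen timer with a dial, 68 mm, 49 mm high, behind and to the right of the unit; a bystander. Origin: centre of its underside.

How it is judged:
By the outcome, as a careful person would: the job done as asked, in the order asked, and still so for the second after the job is handed in, with the robot touching nothing.
It also fails if it takes over 61 s, if anything falls off the work surface, if the arm or the gripper's body presses on something with over 40 N, if the wrist force passes 120 N, or if a joint passes its speed limit or range.

### The arm

A 6-joint arm with a two-finger parallel gripper is mounted at the origin on a cart in front of the work surface, level with it; the furniture and walls round the work are solid. World frame = base frame: x ahead of the robot, y to its left, z up, the work surface at z = 0. Lengths are in m, angles in rad, forces in N, time in s.
With the tool pointing down it reaches from about 0.3 to 0.825 m from the base axis. Payload 5.4 kg.
Tool frame: the origin (TCP) lies between the finger pads; the fingertips stand 14 mm ahead of it and the grasp point (between the pads) lies 5 mm behind it; z points along the fingers, y is the line along which they close (so a half turn about z gives the same grasp; the last joint's range is limited). The gripper opens to 92 mm and grips with 3 to 60 N. Pads are 20 mm wide; open, the fingers measure 128 mm over their backs; the gripper's body (75 mm by 189 mm) begins 69 mm behind the grasp point.
Start: joints at [-1.319, 0.158, 1.597, -0, 1.386, -0.21], TCP at [0.256, -0.515, 0.229] pointing down, gripper open.
Joint ranges: [-2.91, 2.91], [-0.94, 2.29], [0.18, 2.7], [-1.29, 4.43], [0.17, 2.64], [-3, 3]. Speed limits (rad/s): [2.57, 2.57, 3.14, 3.14, 3.14, 3.14].

### API

Orientations are given as a unit quaternion [w, x, y, z].
In Python, from plant import manip gives the robot as it stands.
- The arm moves only by the tool carry_out, never from a script. Its argument "deltas" is a list that holds one entry, the list of rows, each a list of 5 numbers: the gripper command: -1 is shut, 1 is fully open, values between are in proportion, then the shift along the tool's x, y, z in cm, then the turn about the tool's z in rad. A call has 1 to 8 rows; each row shifts and turns the commanded pose from where the row before left it, along the tool's axes as they then stand; what a row does not reach is not made up. A row lasts 1/8 s, in which the tool goes at most 62.5 mm and 10.7 degrees, less where a joint would pass 70% of its speed; a pose out of reach is approached as far as the arm can. A call is refused whole if a number of a shift passes 6.25 or a number of a turn 0.188, either way. A call with a gripper value outside its range is refused whole. The fingers move at their own pace and stop on an object; "squeeze" is the grip in N (left out, the last holds). Time passes only in rows, so rows that do not move let the fingers close. It gives the time, the measured TCP pose, the force, the opening and the grip force at its end, in the units of the state.
- manip.get_state(): the state, without advancing time (a new reading comes with each control period).
- manip.capture(name): name is "scene" or "top" or "wrist"; returns a dict with "color" (420x560x3 uint8, red, green, blue), "K" (3x3 intrinsics, pixels), "distortion" ([k1, k2, p1, p2, k3] as OpenCV has them; the pictures are not rectified), "view" (4x4, takes a point from world to camera coordinates). Camera axes: x right, y down, z forward; pixel columns grow to the right and rows downward; lengths in m; the calibration is good to about 2 mm. A picture is of the moment at which its call begins. There is no depth.
- manip.sign_off(): hands the job in; it is judged then, once.
The state is a dict: "time_s": time; "joints": joint angles; "joint_velocities": joint speeds; "tau": joint torques, N m; "eef_pos": TCP position; "tool_rot": TCP orientation; "force": force on the tool from outside, world axes, zero at the start; "wrist_torque": the same for the moment, N m; "finger_gap": finger opening in m; "grip_force": force on a finger pad.
Only numpy, scipy, OpenCV 4.12 (cv2) and the standard library are available. Lean on these libraries where they do the work, as an engineer would, in place of code of your own. Each camera call takes 0.05 s, during which the arm holds its last target. There are 200 camera calls.

## Working session

There is one attempt and no reset: what is moved stays moved. The work goes in short steps, Python scripts to look and compute and a tool call to move; the robot and the scene stay as the last step left them, time stands still between calls to the robot, and variables do not carry over. Pictures are saved under pics/ and viewed, at most 10 in all, crops included, and the job is handed in when it is done.

Besides the shell and the picture viewer there is one more tool, called after ">>>" in YAML: its name, and indented under it one key for each argument. carry_out: Moves the arm, as the interface text tells. Its arguments: {"type":"object","properties":{"deltas":{"type":"array","items":{"type":"array","items":{"type":"array","items":{"type":"number"}}}},"squeeze":{"type":"number"}},"required":["deltas"]}

```bash
ls; mkdir -p pics; python3 - <<'E'
from plant import manip
import cv2,numpy as np
for n in("scene","top"):
    c=manip.capture(n); cv2.imwrite(f"pics/{n}0.png",c["color"][:,:,::-1]); np.savez(f"{n}0.npz",**c)
    print(n,c["K"].round(1).tolist(),np.round(c["distortion"],3),np.linalg.inv(c["view"]).round(3).tolist())
s=manip.get_state();print(s)
E
```

```text
pics
scene [[531.7, 0.0, 274.0], [0.0, 531.7, 208.8], [0.0, 0.0, 1.0]] [-0.014  0.     0.     0.     0.   ] [[0.091, -0.506, 0.858, -0.78], [-0.996, -0.049, 0.077, -0.164], [0.003, -0.861, -0.508, 0.904], [0.0, 0.0, 0.0, 1.0]]
top [[396.5, 0.0, 285.5], [0.0, 396.5, 205.4], [0.0, 0.0, 1.0]] [-0.008  0.     0.     0.     0.   ] [[0.01, -0.995, 0.102, 0.494], [-0.999, -0.015, -0.045, 0.011], [0.046, -0.101, -0.994, 1.011], [0.0, 0.0, 0.0, 1.0]]
{'time_s': 0.1, 'joints': array([-1.31910314e+00,  1.58987315e-01,  1.59810868e+00, -9.95269285e-06,
        1.38621003e+00, -2.10109603e-01]), 'joint_velocities': array([ 0.00197656, -0.00177202, -0.00336559,  0.00152482, -0.00060415,
        0.00095875]), 'tau': array([ 4.32880586e-05, -3.86504388e+01, -3.22958636e+01,  7.03122374e-02,
        3.39719583e-02, -3.97885901e-05]), 'eef_pos': array([ 0.25603216, -0.51423874,  0.22771545]), 'tool_rot': array([-8.56397902e-04,  9.73459935e-01,  2.28855896e-01, -2.27006939e-05]), 'force': array([ 0.55704626, -0.07147222,  0.50475627]), 'wrist_torque': array([-0.01608967,  0.024377  ,  0.00897582]), 'grip_force': 0.0, 'finger_gap': 0.09177049886545167}
```

View pics/scene0.png

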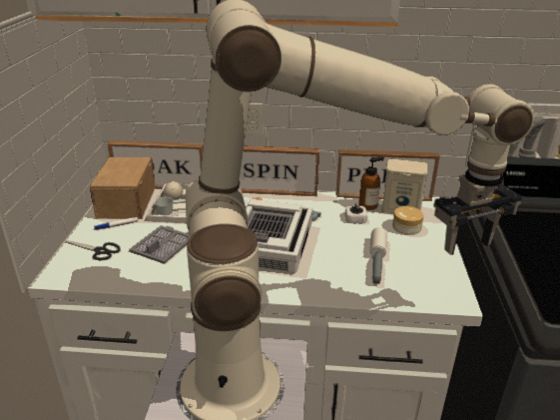

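View pics/top0.png

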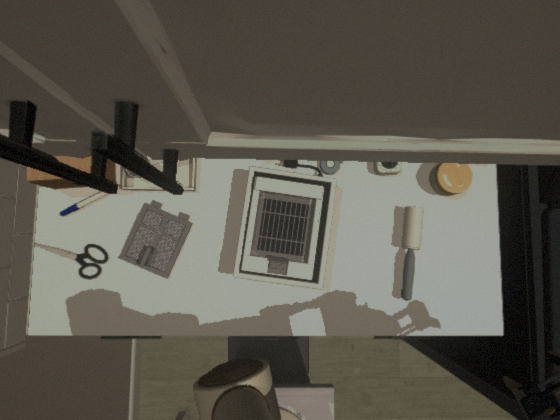

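The scene view shows the filter left of the unit. In the top view the filter is centred near (156,238), with its tongues at (156,203) and (185,213) and its grip at (148,256). The unit is near (287,228), with the lip at (285,187) and the catch at (278,266). I'll zoom in to get the corners.

```bash
python3 - <<'E'
import cv2,numpy as np
im=cv2.imread("pics/top0.png")
a=im[155:300,110:350]
cv2.imwrite("pics/crop1.png",cv2.convertScaleAbs(cv2.resize(a,(792,478),interpolation=cv2.INTER_CUBIC),alpha=1.2))
E
```

```text
(no output)
```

View pics/crop1.png

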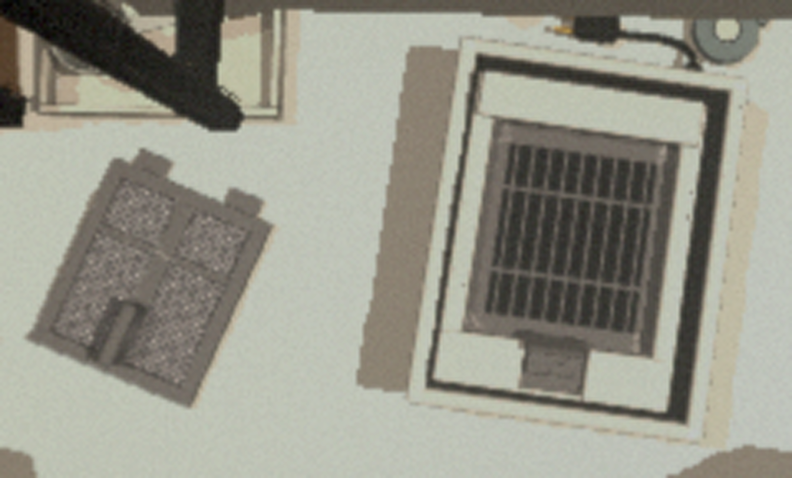

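The crop shows the filter's corners, tongues and grip, and the bay's deck opening. The bay sits off to the left in its casing: the black gap is wide on the right and thin on the left.

```bash
cat > h.py <<'E'
import numpy as np,cv2
def rays(c,px):
    u=cv2.undistortPoints(np.array(px,float).reshape(-1,1,2),c["K"],c["distortion"])[:,0]
    T=np.linalg.inv(c["view"]); d=np.c_[u,np.ones(len(u))]@T[:3,:3].T
    return T[:3,3],d
def onz(c,px,z):
    o,d=rays(c,px); return o+d*((z-o[2])/d[:,2])[:,None]
def proj(c,P):
    V=c["view"];r,_=cv2.Rodrigues(V[:3,:3]);return cv2.projectPoints(np.array(P,float).reshape(-1,1,3),r,V[:3,3],c["K"],c["distortion"])[0][:,0]
E
python3 - <<'E'
from h import *
c=dict(np.load("top0.npz"))
s=np.array([240/792,145/478]);f=lambda p:(np.array(p,float)+.5)*s+[110,155]-.5
def show(n,p,z):
    q=onz(c,f(p),z)[:,:2]*1000;print(n,q.round(1).tolist());return q
F=show("filter TL TR BR BL",[(115,158),(272,225),(190,406),(30,338)],.008)
print(F.mean(0), np.degrees(np.arctan2(*(F[0]+F[1]-F[2]-F[3])[::-1])), np.linalg.norm(F[0]-F[1]),np.linalg.norm(F[0]-F[3]))
show("grip top ends",[(130,306),(103,358)],.036)
show("tongue tips",[(140,150),(167,158),(235,187),(264,200)],.004)
R=show("rim TL TR BR BL",[(462,37),(748,76),(697,441),(411,402)],.07)
print(R.mean(0),np.degrees(np.arctan2(*(R[0]+R[1]-R[2]-R[3])[::-1])), np.linalg.norm(R[0]-R[1]),np.linalg.norm(R[0]-R[3]))
D=show("deck right top,BR,BL,left top",[(678,148),(652,357),(465,330),(492,124)],.08)
show("lip top TL TR BR BL",[(483,70),(704,102),(697,147),(476,114)],.088)
show("deck outer BR BL",[(668,412),(434,378)],.08)
E
```

```text
filter TL TR BR BL [[598.0, 320.2], [548.5, 200.2], [412.1, 256.5], [461.5, 376.8]]
[505.0333182  288.42021264] -22.48732092782249 129.82663843095733 147.7357676516535
grip top ends [[486.3, 295.8], [448.5, 313.6]]
tongue tips [[604.8, 302.9], [599.0, 282.2], [577.4, 229.9], [567.8, 207.6]]
rim TL TR BR BL [[683.9, 56.1], [658.9, -153.5], [395.0, -116.2], [421.1, 87.0]]
[539.71593533 -31.68875939] -7.3795184044067845 211.08458953712503 264.6727872602999
deck right top,BR,BL,left top [[603.7, -100.9], [454.4, -82.8], [472.2, 49.5], [619.0, 32.9]]
lip top TL TR BR BL [[656.7, 39.8], [636.3, -118.6], [603.7, -113.6], [624.9, 44.2]]
deck outer BR BL [[416.1, -94.3], [438.6, 70.5]]
```

>>> carry_out:
  deltas:
    - [[0.2,3.4,-4.0,0,0],[0.2,3.4,-4.0,0,0],[0.2,3.4,-4.0,0,0],[0.2,3.4,-4.0,0,0],[0.2,3.4,-4.0,0,0],[0.2,3.4,-4.0,0,0],[0.2,3.4,-4.0,0,0],[0.2,3.4,-4.0,0,0]]

```text
time_s: 1.1
eef_pos: [0.357, -0.1054, 0.2284]
tool_rot: [-0.0, 0.974, 0.229, 0.0]
force: [0.8, 0.4, 0.7]
finger_gap: 0.0549
grip_force: 0.0
```

>>> carry_out:
  deltas:
    - [[0.2,3.5,-3.98,0,0],[0.2,3.5,-3.98,0,0],[0.2,3.5,-3.98,0,0],[0.2,3.5,-3.98,0,0],[0.2,3.5,-3.98,0,0],[0.2,3.5,-3.98,0,0],[0.2,3.5,-3.98,0,0],[0.2,3.5,-3.98,0,0]]

```text
time_s: 2.1
eef_pos: [0.4658, 0.3045, 0.2281]
tool_rot: [0.0, 0.973, 0.229, -0.0]
force: [-0.2, -0.5, 1.0]
finger_gap: 0.055
grip_force: 0.0
```

>>> carry_out:
  deltas:
    - [[0,0,0,1.5,0.17],[0,0,0,1.5,0.17],[0,0,0,1.5,0.17],[0,0,0,1.5,0.17],[0,0,0,0,0.175],[0,0,0,0,0]]

```text
time_s: 2.85
eef_pos: [0.4655, 0.3026, 0.168]
tool_rot: [0.0, 0.981, -0.194, -0.0]
force: [-0.1, 0.6, 0.5]
finger_gap: 0.046
grip_force: 0.0
```

```bash
python3 - <<'E'
from plant import manip
import cv2,numpy as np
c=manip.capture("wrist"); cv2.imwrite("pics/w1.png",c["color"][:,:,::-1]); np.savez("w1.npz",**c)
print(np.linalg.inv(c["view"]).round(3).tolist(),manip.get_state()["eef_pos"],manip.get_state()["force"],manip.get_state()["joints"])
E
```

```text
[[-0.382, -0.89, -0.249, 0.535], [-0.924, 0.368, 0.102, 0.274], [0.001, 0.269, -0.963, 0.324], [0.0, 0.0, 0.0, 1.0]] [0.46576172 0.30266698 0.16837518] [0.37984723 0.00173423 0.10876887] [3.58669688e-01 1.61624335e-01 1.71588651e+00 3.68967253e-05
 1.26454140e+00 2.31933860e+00]
```

View pics/w1.png

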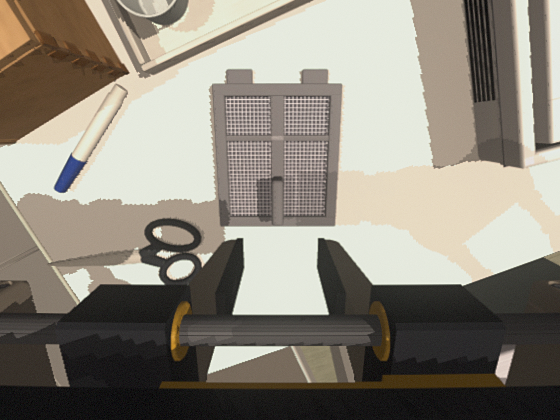

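The wrist view shows the filter almost square to the tool. Its frame corners are about (212,84), (342,84), (336,226) and (219,226), and the grip runs along column 278.

```bash
python3 - <<'E'
from h import *
c=dict(np.load("w1.npz"))
F=onz(c,[(212,84),(342,84),(336,226),(219,226)],.01)[:,:2]*1000
print(F.round(1),F.mean(0),np.degrees(np.arctan2(*(F[0]+F[1]-F[2]-F[3])[::-1])), np.linalg.norm(F[0]-F[1]),np.linalg.norm(F[0]-F[3]))
print(onz(c,[(278,179),(278,222)],.036)*1000)
E
```

```text
[[599.2 320.1]
 [549.9 201. ]
 [412.2 256.4]
 [462.4 377.9]] [505.92923304 288.86543002] -22.40327575444516 128.90846075253558 148.46077612347125
[[490.32202146 294.34801127  36.        ]
 [449.22494091 311.43165469  36.        ]]
```

>>> carry_out:
  deltas:
    - [[-0.2,-0.15,-0.26,2.0,0],[-0.2,0,0,3.0,0],[-0.2,0,0,3.0,0],[-0.2,0,0,3.0,0],[-0.2,0,0,1.5,0],[-0.2,0,0,1.0,0],[-0.2,0,0,0.4,0],[-0.2,0,0,0,0]]

```text
time_s: 3.9
eef_pos: [0.466, 0.3059, 0.0302]
tool_rot: [-0.0, 0.981, -0.195, 0.0]
force: [-0.9, -0.6, -0.7]
finger_gap: 0.0367
grip_force: 0.0
```

>>> carry_out:
  deltas:
    - [[-0.6,0,0,0,0],[-1,0,0,0,0],[-1,0,0,0,0],[-1,0,0,0,0],[-1,0,0,0,0],[-1,0,0,0,0]]
  squeeze: 6

```text
time_s: 4.65
eef_pos: [0.4658, 0.3058, 0.03]
tool_rot: [-0.0, 0.981, -0.195, 0.0]
force: [-1.1, -0.5, 3.2]
finger_gap: 0.0121
grip_force: 6.0
```

>>> carry_out:
  deltas:
    - [[-1,0.1,0,-0.55,0],[-1,0.15,0,-0.55,0],[-1,0.2,0,-0.55,0],[-1,0.25,0,-0.55,0],[-1,0.3,0,-0.55,0],[-1,0.35,0,-0.55,0],[-1,0.35,0,-0.55,0],[-1,0.3,0,-0.6,0]]

```text
time_s: 5.65
eef_pos: [0.4842, 0.2979, 0.0745]
tool_rot: [0.0, 0.981, -0.195, -0.0]
force: [0.5, -0.5, -1.4]
finger_gap: 0.0118
grip_force: 6.0
```

```bash
python3 - <<'E'
from plant import manip
import cv2,numpy as np
c=manip.capture("wrist"); cv2.imwrite("pics/w2.png",c["color"][:,:,::-1]); np.savez("w2.npz",**c)
s=manip.get_state();print(s["eef_pos"],s["force"],s["grip_force"],s["finger_gap"])
E
```

```text
[0.48516197 0.29803045 0.0754366 ] [ 0.61937     0.80383808 -1.68457306] 5.999750643968582 0.01180954065877184
```

View pics/w2.png

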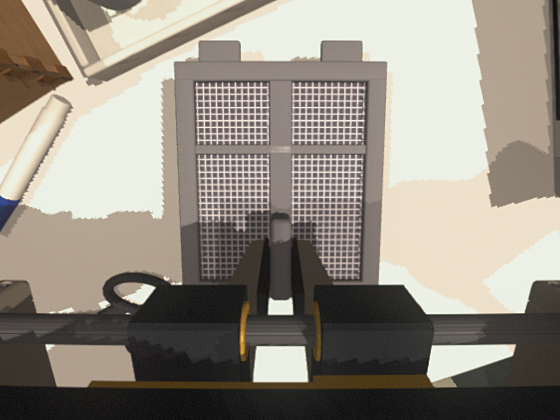

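The filter is held with its front frame edge at (175,62) to (387,62) and tongue tips at row 41. I'll work out the tilt from these widths.

```bash
cat >> h.py <<'E'
def zwidth(c,a,b,w):
    from scipy.optimize import brentq
    f=lambda z:np.linalg.norm(np.subtract(*onz(c,[a,b],z)))-w
    z=brentq(f,-.05,.25);return z,onz(c,[a,b],z)
E
python3 - <<'E'
from h import *
c=dict(np.load("w2.npz"))
for a,b,w in[((175,62),(387,62),.13),((199,41),(363,41),.102),((182,283),(379,283),.13)]:
    z,P=zwidth(c,a,b,w);print(round(z,4),P.round(4).tolist())
E
```

```text
0.0332 [[0.6144, 0.3135, 0.0332], [0.5645, 0.1934, 0.0332]]
0.027 [[0.6211, 0.2955, 0.027], [0.582, 0.2013, 0.027]]
0.0565 [[0.4873, 0.3666, 0.0565], [0.4373, 0.2466, 0.0565]]
```

>>> carry_out:
  deltas:
    - [[-1,0,0,0,0],[-1,0,0,0,0],[-1,0,0,0,0],[-1,0,0,0,0]]
  squeeze: 4

```text
time_s: 6.2
eef_pos: [0.484, 0.2981, 0.0741]
tool_rot: [-0.0, 0.981, -0.195, 0.0]
force: [-0.5, 0.1, -1.5]
finger_gap: 0.0117
grip_force: 4.0
```

```bash
cat > look.py <<'E'
import sys
from h import *
from plant import manip
c=manip.capture("wrist"); n=sys.argv[1]; cv2.imwrite(f"pics/{n}.png",c["color"][:,:,::-1]); np.savez(f"{n}.npz",**c)
s=manip.get_state();print(s["time_s"],s["eef_pos"].round(4),s["force"].round(1),s["grip_force"],s["finger_gap"])
E
python3 look.py w3; python3 - <<'E'
import cv2,numpy as np
for n in("w2","w3"):
    im=cv2.cvtColor(cv2.imread(f"pics/{n}.png"),cv2.COLOR_BGR2GRAY).astype(int)
    print(n,"col340",im[20:110:3,340].tolist(),"row70",im[72,160:190:2].tolist(),im[72,372:402:2].tolist())
E
```

```text
6.25 [0.4839 0.2981 0.0741] [ 0.5  0.2 -0.9] 3.9999255537986755 0.011810996281478168
w2 col340 [239, 238, 238, 237, 239, 239, 241, 121, 138, 137, 138, 137, 138, 136, 127, 139, 140, 140, 142, 143, 105, 99, 135, 112, 103, 129, 100, 177, 101, 237] row70 [238, 237, 238, 238, 239, 239, 241, 173, 131, 135, 136, 138, 136, 138, 135] [141, 141, 143, 141, 141, 142, 140, 149, 236, 230, 231, 239, 237, 239, 238]
w3 col340 [238, 238, 238, 239, 239, 238, 238, 238, 239, 239, 239, 239, 238, 239, 238, 226, 129, 133, 132, 133, 131, 130, 132, 132, 132, 133, 90, 93, 222, 92] row70 [239, 239, 238, 238, 238, 238, 238, 238, 238, 237, 238, 238, 239, 239, 238] [238, 238, 239, 238, 238, 238, 239, 238, 238, 239, 238, 239, 238, 239, 239]
```

View pics/w3.png

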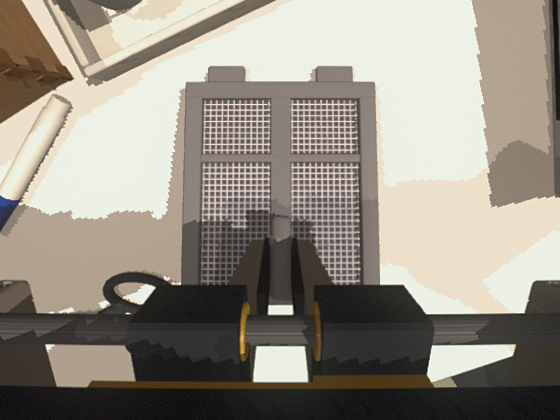

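The filter has swung further down. The front edge is now at (185,83) to (377,83), with tongue tips at row 66.

```bash
python3 - <<'E'
from h import *
c=dict(np.load("w3.npz"))
for a,b,w in[((185,83),(377,83),.13),((208,67),(355,67),.102),((182,283),(379,283),.13)]:
    z,P=zwidth(c,a,b,w);print(round(z,4),P.round(4).tolist(),P.mean(0))
E
```

```text
0.0157 [[0.6051, 0.3174, 0.0157], [0.5552, 0.1973, 0.0157]] [0.5801348  0.25733989 0.0157451 ]
0.0075 [[0.6101, 0.2997, 0.0075], [0.571, 0.2055, 0.0075]] [0.59054682 0.25262121 0.00747982]
0.0561 [[0.487, 0.3668, 0.0561], [0.4371, 0.2468, 0.0561]] [0.46205043 0.30679001 0.05609145]
```

>>> carry_out:
  deltas:
    - [[-1,0.1,0,-0.2,0],[-1,0.1,0,-0.2,0],[-1,0.1,0,-0.2,0],[-1,0,0,0,0],[-1,0,0,0,0]]

```text
time_s: 6.88
eef_pos: [0.487, 0.2969, 0.0802]
tool_rot: [-0.0, 0.981, -0.195, 0.0]
force: [0.0, -0.1, -0.6]
finger_gap: 0.0119
grip_force: 4.0
```

>>> carry_out:
  deltas:
    - [[-1,0,0,0,0],[-1,0,0,0,0],[-1,0,0,0,0],[-1,0,0,-1.5,0],[-1,0,0,-2.5,0],[-1,0,0,-3,0],[-1,0,0,-3,0],[-1,0,0,-1,0]]
  squeeze: 25

```text
time_s: 7.88
eef_pos: [0.4879, 0.2974, 0.1931]
tool_rot: [-0.001, 0.981, -0.195, 0.002]
force: [0.6, -0.3, -1.5]
finger_gap: 0.0119
grip_force: 25.0
```

```bash
python3 look.py w4; python3 - <<'E'
import cv2,numpy as np
im=cv2.imread(f"pics/w4.png")
g=cv2.cvtColor(im,cv2.COLOR_BGR2GRAY);hs=cv2.cvtColor(im,cv2.COLOR_BGR2HSV)
print(g[40:130:3,340].tolist());print(g[95,165:205:2].tolist(),g[95,357:400:2].tolist())
E
```

```text
7.925 [0.4879 0.2974 0.1931] [ 0.6  0.8 -0.8] 24.99973475933075 0.011732713340405716
[237, 239, 238, 238, 237, 238, 238, 238, 238, 239, 238, 204, 132, 132, 130, 132, 117, 129, 131, 131, 130, 113, 88, 186, 85, 204, 82, 119, 95, 95]
[213, 214, 211, 173, 126, 108, 105, 102, 106, 168, 218, 236, 115, 128, 129, 126, 129, 130, 128, 129] [132, 131, 132, 132, 133, 132, 132, 124, 237, 238, 238, 239, 238, 238, 238, 238, 238, 238, 237, 239, 238, 239]
```

```bash
python3 - <<'E'
from h import *
c=dict(np.load("w4.npz"))
t=np.array([.4879,.2974,.1931]);x=np.array([.924,-.382,0])
for a,b,w in[((188,89),(373,89),.13),((188,95),(373,95),.13),((182,283),(379,283),.13)]:
    z,P=zwidth(c,a,b,w);m=P.mean(0)-t;print(m@x*1000,m@np.array([-.382,-.924,0])*1000,m[2]*1000)
E
```

```text
101.69543734556936 0.293946879809434 -65.03504276277866
97.61211906044137 0.2892729986043489 -63.985002789558266
-23.47278757072843 0.17029615535919512 -18.01915448262331
```

>>> carry_out:
  deltas:
    - [[-1,0,0,0,-0.06],[-1,0,0,0,-0.1],[-1,0,0,0,-0.1],[-1,0,0,0,0],[-1,0.3,2.0,0,0],[-1,0.4,3.0,0,0],[-1,0.6,4.0,0,0],[-1,0.6,4.0,0,0]]

```text
time_s: 8.93
eef_pos: [0.4879, 0.1632, 0.1898]
tool_rot: [0.0, 0.998, -0.067, -0.0]
force: [0.6, 1.0, -1.5]
finger_gap: 0.0125
grip_force: 25.0
```

>>> carry_out:
  deltas:
    - [[-1,0.6,4.0,0,0],[-1,0.6,4.0,0,0],[-1,0.6,4.0,0,0],[-1,0.6,3.0,0,0],[-1,0.5,2.0,0,0],[-1,0.5,1.4,0,0],[-1,0,0,0,0],[-1,0,0,0,0]]

```text
time_s: 9.93
eef_pos: [0.4974, -0.0209, 0.19]
tool_rot: [-0.0, 0.998, -0.066, -0.0]
force: [-0.4, -0.2, -1.0]
finger_gap: 0.0114
grip_force: 25.0
```

```bash
python3 look.py w5;python3 -c "
from plant import manip;print(manip.get_state()['tool_rot'])"
```

```text
9.975 [ 0.4974 -0.0207  0.19  ] [-0.9  0.6 -2.1] 24.999677538871765 0.01181652398434698
[-1.57871478e-04  9.97805806e-01 -6.62081253e-02 -1.79652524e-04]
```

View pics/w5.png

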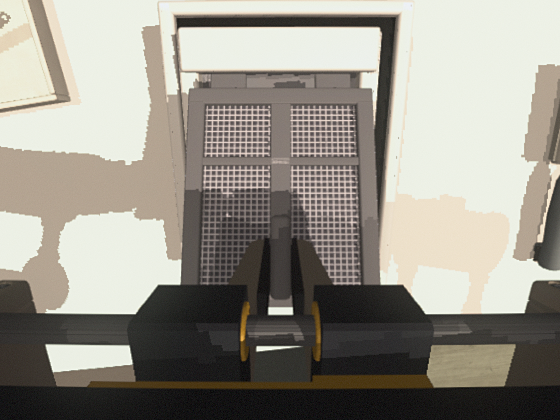

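The lip bar fills about (181,28) to (380,28) at the back and (180,71) to (378,72) at the front. The filter's front edge is below it at row 89, and it looks parallel.

```bash
python3 - <<'E'
from h import *
c=dict(np.load("w5.npz"))
g=cv2.cvtColor(c["color"],cv2.COLOR_RGB2GRAY).astype(int)
print("cols",[ [int(np.argmax(np.abs(np.diff(g[r,a:b])))+a) for a,b in((170,200),(365,388))] for r in(35,45,55,65)])
print("rows front",[int(np.argmin(np.diff(g[60:82,k]))+60) for k in(200,230,260,300,330,360)],"back",[int(np.argmax(np.diff(g[15:40,k]))+15) for k in(200,230,260,300,330,360)])
print("deck row78",g[78,176:200].tolist(),g[78,355:386].tolist())
t=np.array([.4974,-.0207,.19]);a=np.radians(-7.6);x=np.array([np.cos(a),np.sin(a),0]);y=np.array([np.sin(a),-np.cos(a),0])
for n,p,z in[("lipfrontL",(180,71),.088),("lipfrontR",(378,72),.088),("lipbackL",(181,28),.088),("lipbackR",(380,28),.088)]:
    m=onz(c,[p],z)[0];print(n,m.round(4),(m-t)@x*1000,(m-t)@y*1000)
z,P=zwidth(c,(188,89),(373,89),.13);m=P-t;print(m@x*1000,m@y*1000,m[:,2])
E
```

```text
cols [[170, 381], [172, 380], [172, 379], [174, 378]]
rows front [70, 70, 70, 70, 70, 70] back [26, 26, 26, 26, 26, 26]
deck row78 [218, 150, 103, 87, 177, 227, 238, 238, 238, 238, 238, 238, 238, 238, 238, 238, 238, 239, 242, 216, 207, 236, 205, 147] [103, 104, 100, 98, 125, 171, 204, 230, 238, 238, 239, 237, 237, 238, 237, 238, 238, 238, 237, 239, 238, 243, 247, 108, 38, 51, 54, 57, 54, 54, 55]
lipfrontL [0.6264 0.0432 0.088 ] 119.45998687620217 -80.4438271823638
lipfrontR [ 0.6044 -0.1151  0.088 ] 118.51051227732894 79.46713421542665
lipbackL [0.6569 0.0357 0.088 ] 150.60537423404162 -77.02437353645304
lipbackR [ 0.6361 -0.1184  0.088 ] 150.42310699994417 78.47107200815466
[101.46745792 101.3155249 ] [-64.36393186  65.63597935] [-0.06546367 -0.06546367]
```

>>> carry_out:
  deltas:
    - [[-1,-0.2,-0.05,0.5,0],[-1,0,0,0.8,0],[-1,0,0,0.8,0],[-1,0,0,0.6,0],[-1,0,0,0.5,0],[-1,0,0,0.3,0],[-1,0,0,0.2,0],[-1,0,0,0,0]]

```text
time_s: 10.98
eef_pos: [0.4957, -0.0206, 0.1531]
tool_rot: [-0.0, 0.998, -0.067, -0.0]
force: [0.6, 0.4, -1.8]
finger_gap: 0.0118
grip_force: 25.0
```

>>> carry_out:
  deltas:
    - [[-1,0,0,0.15,0],[-1,0,0,0.15,0],[-1,0,0,0,0]]

```text
time_s: 11.35
eef_pos: [0.4956, -0.0206, 0.15]
tool_rot: [-0.0, 0.998, -0.067, -0.0]
force: [-0.0, -0.5, -1.8]
finger_gap: 0.0117
grip_force: 25.0
```

>>> carry_out:
  deltas:
    - [[-1,0,0,0.2,0],[-1,0.3,0,0,0],[-1,0.3,0,0,0],[-1,0.3,0,0,0],[-1,0,0,0,0]]

```text
time_s: 11.98
eef_pos: [0.5049, -0.0219, 0.1481]
tool_rot: [0.0, 0.998, -0.067, 0.0]
force: [-1.0, -1.2, -2.0]
finger_gap: 0.0116
grip_force: 25.0
```

>>> carry_out:
  deltas:
    - [[-1,0.2,0,0,0],[-1,0.2,0,0,0],[-1,0.2,0,0,0],[-1,0,0,0,0]]

```text
time_s: 12.48
eef_pos: [0.5107, -0.0226, 0.1481]
tool_rot: [0.0, 0.998, -0.067, 0.0]
force: [0.3, -0.7, -1.3]
finger_gap: 0.0118
grip_force: 25.0
```

>>> carry_out:
  deltas:
    - [[-1,0.1,0,0,0],[-1,0.1,0,0,0],[-1,0.1,0,0,0],[-1,0,0,0,0]]

```text
time_s: 12.98
eef_pos: [0.5136, -0.023, 0.1481]
tool_rot: [-0.0, 0.998, -0.067, 0.0]
force: [0.8, 0.2, -2.0]
finger_gap: 0.0121
grip_force: 25.0
```

```bash
python3 look.py w6; python3 - <<'E'
import cv2
im=cv2.imread("pics/w6.png");cv2.imwrite("pics/w6c.png",cv2.resize(im[0:280,150:420],None,fx=2,fy=2,interpolation=cv2.INTER_CUBIC))
E
```

```text
13.025 [ 0.5135 -0.023   0.1481] [-0.1  0.4 -1.4] 24.99969094991684 0.011816214394097078
```

View pics/w6c.png

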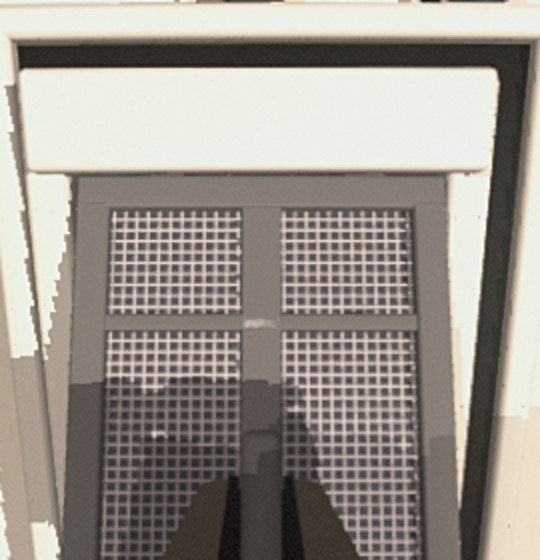

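The tongues are under the lip and the frame edge is just short of it, with a slightly smaller gap on the right. Next I'll ease the grip and swing the filter down about its tips.

>>> carry_out:
  deltas:
    - [[-1,-0.05,-0.05,0.13,0],[-1,0,0,0.13,0],[-1,0,0,0,0],[-1,-0.1,0,0.2,0],[-1,-0.15,0,0.25,0],[-1,-0.15,0,0.25,0],[-1,0,0,0,0]]
  squeeze: 9

```text
time_s: 13.9
eef_pos: [0.5089, -0.0219, 0.1382]
tool_rot: [-0.0, 0.998, -0.067, -0.0]
force: [-0.3, 0.0, -0.2]
finger_gap: 0.0119
grip_force: 9.0
```

>>> carry_out:
  deltas:
    - [[-1,-0.1,0,0.24,0],[-1,-0.1,0,0.24,0],[-1,-0.1,0,0.24,0],[-1,-0.1,0,0.24,0],[-1,0,0,0,0]]

```text
time_s: 14.52
eef_pos: [0.505, -0.0213, 0.1286]
tool_rot: [-0.0, 0.998, -0.067, -0.0]
force: [-0.9, 1.3, -0.8]
finger_gap: 0.0119
grip_force: 9.0
```

>>> carry_out:
  deltas:
    - [[-1,-0.05,0,0.24,0],[-1,-0.05,0,0.24,0],[-1,0,0,0,0]]

```text
time_s: 14.9
eef_pos: [0.5041, -0.0212, 0.1238]
tool_rot: [-0.0, 0.998, -0.067, -0.0]
force: [0.3, -0.1, -0.6]
finger_gap: 0.012
grip_force: 9.0
```

>>> carry_out:
  deltas:
    - [[-1,-0.05,0,0.2,0],[-1,-0.05,0,0.2,0],[-1,-0.05,0,0.2,0],[-1,0,0,0,0]]

```text
time_s: 15.4
eef_pos: [0.5025, -0.021, 0.1179]
tool_rot: [-0.0, 0.998, -0.067, -0.0]
force: [-0.1, 0.2, -1.0]
finger_gap: 0.0121
grip_force: 9.0
```

```bash
python3 look.py w7; python3 - <<'E'
import cv2
im=cv2.imread("pics/w7.png");cv2.imwrite("pics/w7c.png",cv2.resize(im[0:300,130:430],None,fx=2,fy=2,interpolation=cv2.INTER_CUBIC))
E
```

```text
15.45 [ 0.5026 -0.021   0.1179] [-0.5  0.5 -1.5] 8.999906480312347 0.011934903396404725
```

View pics/w7c.png

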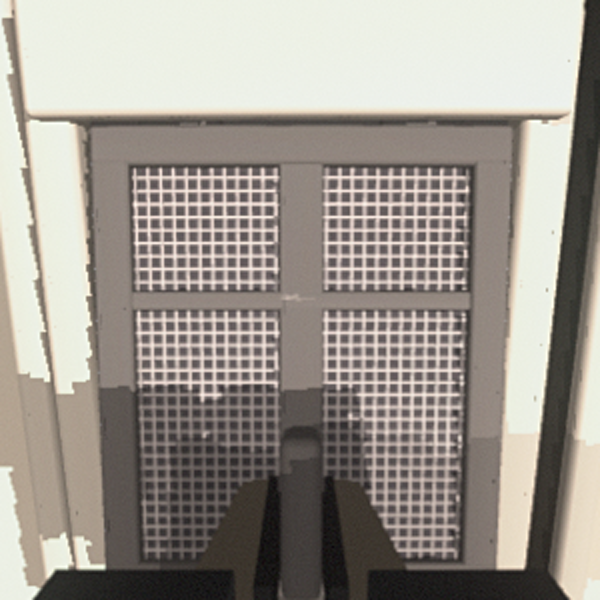

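The filter is level side to side and roughly centred in the bay. The tongues are still under the lip, with about 2 mm between the frame and the lip edge. I'll keep pressing down.

>>> carry_out:
  deltas:
    - [[-1,-0.07,0,0.2,0],[-1,-0.07,0,0.2,0],[-1,-0.06,0,0.2,0],[-1,0,0,0,0]]
  squeeze: 14

```text
time_s: 15.95
eef_pos: [0.5007, -0.0208, 0.112]
tool_rot: [-0.0, 0.998, -0.067, 0.0]
force: [-0.8, -0.2, 0.1]
finger_gap: 0.012
grip_force: 14.0
```

>>> carry_out:
  deltas:
    - [[-1,-0.05,0,0.2,0],[-1,-0.05,0,0.2,0],[-1,0,0,0,0]]

```text
time_s: 16.32
eef_pos: [0.5012, -0.021, 0.1092]
tool_rot: [0.0, 0.998, -0.067, 0.002]
force: [3.5, 0.8, 4.4]
finger_gap: 0.0116
grip_force: 14.0
```

>>> carry_out:
  deltas:
    - [[-1,0,0,0.15,0],[-1,0,0,0.15,0],[-1,0,0,0,0]]

```text
time_s: 16.7
eef_pos: [0.5009, -0.021, 0.1056]
tool_rot: [0.0, 0.998, -0.067, 0.002]
force: [5.5, -1.6, 0.6]
finger_gap: 0.0118
grip_force: 14.0
```

>>> carry_out:
  deltas:
    - [[-1,0,0,0.15,0],[-1,0,0,0.15,0],[-1,0,0,0,0]]

```text
time_s: 17.08
eef_pos: [0.4996, -0.0207, 0.1017]
tool_rot: [0.0, 0.998, -0.067, -0.0]
force: [4.1, -0.9, -0.9]
finger_gap: 0.0117
grip_force: 14.0
```

>>> carry_out:
  deltas:
    - [[-1,0,0,0.1,0],[-1,0,0,0.1,0],[-1,0,0,0,0]]

```text
time_s: 17.45
eef_pos: [0.4994, -0.0205, 0.0998]
tool_rot: [-0.0, 0.998, -0.067, -0.0]
force: [2.6, -1.4, 0.0]
finger_gap: 0.012
grip_force: 14.0
```

>>> carry_out:
  deltas:
    - [[-1,0,0,0.1,0],[-1,0,0,0.1,0],[-1,0,0,0,0]]

```text
time_s: 17.82
eef_pos: [0.4996, -0.0206, 0.098]
tool_rot: [-0.0, 0.998, -0.067, -0.0]
force: [2.2, -0.4, 1.2]
finger_gap: 0.0121
grip_force: 14.0
```

```bash
python3 look.py w8; python3 - <<'E'
from h import *
for n in("w7","w8"):
    c=dict(np.load(n+".npz"));g=cv2.cvtColor(c["color"],cv2.COLOR_RGB2GRAY).astype(int)
    print(n,"col 215:",g[48:92:1,215].tolist())
    for r in(75,150,230,278): print(r,g[r,166:204].tolist(),"|",g[r,366:400].tolist())
E
```

```text
17.875 [ 0.4996 -0.0205  0.098 ] [ 1.6 -0.1  0. ] 14.000071585178375 0.01224336913959847
w7 col 215: [238, 238, 237, 238, 238, 238, 233, 226, 210, 161, 107, 95, 81, 67, 82, 118, 136, 135, 136, 136, 132, 136, 134, 132, 138, 134, 136, 137, 137, 139, 136, 134, 132, 116, 86, 73, 121, 136, 131, 137, 216, 181, 131, 121]
75 [234, 233, 221, 186, 155, 151, 117, 84, 76, 99, 132, 138, 139, 137, 137, 135, 137, 137, 136, 138, 136, 137, 136, 137, 137, 137, 138, 137, 136, 137, 137, 139, 134, 137, 134, 136, 138, 134] | [136, 136, 135, 135, 138, 136, 136, 135, 136, 137, 137, 137, 137, 137, 135, 140, 136, 137, 139, 128, 106, 99, 103, 123, 154, 182, 203, 222, 233, 238, 238, 237, 238, 238]
150 [237, 238, 238, 237, 238, 240, 240, 162, 125, 116, 99, 89, 114, 139, 136, 135, 136, 135, 133, 137, 137, 138, 135, 135, 135, 137, 138, 137, 131, 128, 128, 139, 142, 137, 135, 136, 137, 138] | [108, 130, 137, 136, 139, 136, 139, 136, 136, 140, 137, 139, 139, 137, 138, 139, 135, 119, 160, 191, 213, 229, 237, 237, 237, 238, 237, 237, 236, 237, 236, 237, 238, 239]
230 [161, 162, 159, 159, 160, 157, 161, 157, 158, 158, 
[... 1543 characters left out ...]
 117, 141, 167, 190, 209, 226]
230 [159, 158, 150, 142, 134, 126, 109, 95, 85, 88, 85, 83, 85, 81, 86, 84, 86, 85, 89, 85, 86, 85, 82, 86, 85, 85, 81, 87, 85, 83, 76, 58, 49, 83, 116, 97, 70, 64] | [117, 117, 115, 119, 119, 119, 119, 119, 119, 120, 120, 123, 121, 120, 122, 109, 89, 87, 87, 86, 96, 112, 136, 155, 175, 195, 214, 218, 217, 218, 219, 219, 220, 219]
278 [156, 157, 158, 157, 155, 155, 158, 153, 143, 138, 126, 112, 99, 78, 83, 80, 85, 83, 77, 82, 81, 84, 81, 82, 82, 82, 82, 84, 84, 81, 83, 78, 81, 82, 83, 82, 84, 84] | [116, 114, 117, 116, 115, 115, 115, 116, 117, 118, 114, 92, 79, 84, 84, 88, 110, 131, 152, 173, 194, 214, 216, 216, 216, 218, 218, 216, 219, 218, 220, 222, 219, 222]
```

```bash
python3 - <<'E'
from h import *
c=dict(np.load("w8.npz"));a=np.radians(-7.6);x=np.array([np.cos(a),np.sin(a),0]);q=[]
for A,B in[((172,150),(388.5,150)),((174.5,230),(380.5,230)),((178,278),(376.5,278))]:
    z,P=zwidth(c,A,B,.13);m=P.mean(0);q.append((m@x,z));print(m.round(4),z)
print(np.degrees(np.arctan2(q[2][1]-q[0][1],q[0][0]-q[2][0])))
B=np.array([.5388,-.0256,.076])
g=lambda u,v:proj(c,B+u*x+v*np.array([-x[1],x[0],0])).round(1).tolist()
print("expected flat home front/rear corners",g(.075,.065),g(.075,-.065),g(-.01,.065),g(-.01,-.065))
E
```

```text
[ 0.5613 -0.029   0.0743] 0.07426161814090756
[ 0.5126 -0.0207  0.0785] 0.07847061734728235
[ 0.4803 -0.0161  0.0804] 0.08042585822773198
4.301675869776007
expected flat home front/rear corners [[161.3, 54.0]] [[397.6, 53.7]] [[175.5, 203.6]] [[383.9, 203.3]]
```

>>> carry_out:
  deltas:
    - [[-1,0,0,0,0],[-1,0,0,0.1,0],[-1,0,0,0.1,0],[-1,0,0,0,0]]
  squeeze: 20

```text
time_s: 18.38
eef_pos: [0.4994, -0.0205, 0.0968]
tool_rot: [-0.0, 0.998, -0.066, -0.001]
force: [-2.2, 0.4, 7.7]
finger_gap: 0.0115
grip_force: 20.0
```

>>> carry_out:
  deltas:
    - [[-1,0,0,0.1,0],[-1,0,0,0.1,0],[-1,0,0,0,0]]

```text
time_s: 18.75
eef_pos: [0.4995, -0.0206, 0.0967]
tool_rot: [0.0, 0.998, -0.066, -0.001]
force: [-8.0, 2.5, 22.2]
finger_gap: 0.0119
grip_force: 20.0
```

>>> carry_out:
  deltas:
    - [[-1,0,0,-0.15,0],[-1,0,0,-0.1,0],[-1,0,0,0,0]]

```text
time_s: 19.12
eef_pos: [0.4994, -0.0206, 0.0968]
tool_rot: [-0.0, 0.998, -0.066, -0.0]
force: [-1.0, 1.6, 5.1]
finger_gap: 0.0122
grip_force: 20.0
```

```bash
python3 look.py w9; python3 - <<'E'
from h import *
c=dict(np.load("w1.npz"));g=cv2.cvtColor(c["color"],cv2.COLOR_RGB2GRAY).astype(int)
print("w1",g[78:104,250].tolist(), g[126:150,250].tolist())
for n in("w8","w9"):
  c=dict(np.load(n+".npz"));g=cv2.cvtColor(c["color"],cv2.COLOR_RGB2GRAY).astype(int)
  print(n,g[36:76,215].tolist(),"bar",g[130:175,215].tolist())
E
python3 - <<'E'
import cv2
im=cv2.imread("pics/w9.png");cv2.imwrite("pics/w9c.png",cv2.resize(im[0:300,130:430],None,fx=2,fy=2,interpolation=cv2.INTER_CUBIC))
E
```

```text
19.175 [ 0.4994 -0.0205  0.0968] [-1.5  0.9  6. ] 20.001022517681122 0.011544835520748633
w1 [134, 132, 133, 134, 134, 117, 129, 134, 135, 133, 133, 135, 133, 133, 132, 136, 133, 107, 96, 130, 146, 224, 152, 148, 153, 206] [163, 186, 199, 158, 160, 184, 192, 152, 140, 109, 136, 136, 131, 131, 128, 133, 152, 178, 170, 140, 155, 182, 157, 145]
w8 [239, 238, 234, 227, 220, 192, 147, 111, 101, 86, 68, 107, 119, 116, 118, 125, 142, 141, 138, 139, 140, 140, 141, 141, 142, 141, 143, 139, 140, 141, 138, 128, 109, 74, 60, 91, 110, 105, 109, 198] bar [98, 95, 119, 207, 202, 110, 100, 101, 106, 84, 125, 140, 140, 136, 140, 140, 140, 137, 120, 109, 160, 163, 158, 180, 222, 192, 187, 188, 193, 214, 224, 228, 211, 218, 218, 216, 220, 238, 221, 197, 199, 196, 190, 217, 214]
w9 [237, 233, 230, 219, 189, 148, 102, 106, 96, 67, 105, 115, 118, 117, 120, 141, 139, 140, 143, 141, 142, 138, 142, 141, 139, 143, 139, 138, 141, 139, 134, 119, 86, 63, 103, 121, 117, 115, 154, 220] bar [98, 93, 114, 198, 169, 99, 99, 98, 101, 89, 129, 144, 141, 138, 139, 139, 140, 134, 118, 100, 138, 140, 137, 166, 227, 161, 157, 160, 165, 195, 231, 226, 207, 210, 213, 210, 217, 236, 219, 216, 219, 215, 199, 215, 234]
```

View pics/w9c.png

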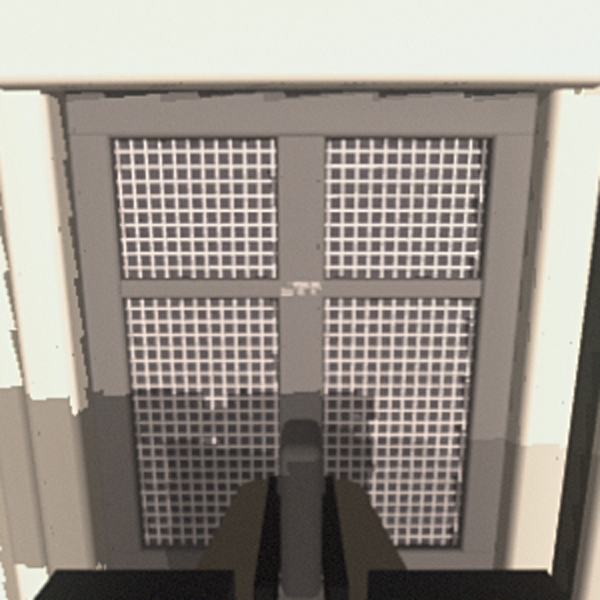

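The tongues are under the lip and the frame is in the bay, with a thin even gap along the lip edge at crop row 95. I'll measure the remaining tilt from the numbers.

```bash
python3 - <<'E'
from h import *
a=np.radians(-7.6);x=np.array([np.cos(a),np.sin(a),0]);y=np.array([-x[1],x[0],0]);B=np.array([.5388,-.0256,.066])
c=dict(np.load("w9.npz"));g=cv2.cvtColor(c["color"],cv2.COLOR_RGB2GRAY).astype(int)
for r in(60,100,150,230,278): print(r,g[r,158:190].tolist(),"|",g[r,370:402].tolist())
for n,gz,bar in(("w1",95,135),("w8",69,139),("w9",68.5,139)):
    c=dict(np.load(n+".npz"))
    if n=="w1":
        m=onz(c,[(250,gz),(250,bar)],.009);ax=np.array([.924,-.382,0]);print("filter-x of gauze start, bar",(m-[.5059,.2889,0])@ax)
    else:
        for z in(.073,.076): print(n,z,(onz(c,[(215,gz)],z)-B)@x,(onz(c,[(215,bar)],z+.001)-B)@x)
E
```

```text
60 [149, 152, 131, 84, 82, 100, 129, 143, 141, 138, 140, 140, 142, 138, 142, 141, 138, 140, 139, 141, 139, 138, 138, 138, 139, 141, 141, 140, 140, 139, 140, 141] | [145, 146, 142, 145, 145, 144, 143, 145, 146, 145, 143, 144, 143, 143, 143, 143, 144, 144, 145, 143, 144, 145, 146, 146, 145, 148, 141, 121, 98, 101, 105, 98]
100 [194, 160, 148, 150, 151, 153, 138, 101, 83, 110, 134, 140, 139, 140, 141, 140, 138, 140, 140, 141, 140, 141, 138, 140, 142, 144, 142, 133, 126, 86, 70, 96] | [236, 135, 57, 63, 89, 119, 138, 141, 140, 141, 141, 141, 142, 140, 143, 143, 143, 143, 143, 143, 144, 145, 148, 133, 98, 95, 96, 104, 101, 104, 125, 153]
150 [238, 236, 232, 232, 227, 201, 163, 147, 149, 151, 154, 91, 85, 90, 123, 142, 140, 140, 138, 139, 136, 138, 137, 139, 142, 140, 141, 140, 138, 139, 141, 132] | [85, 113, 137, 142, 139, 139, 139, 139, 139, 139, 141, 141, 140, 141, 143, 142, 143, 145, 139, 105, 90, 98, 103, 102, 101, 124, 150, 174, 196, 212, 227, 235]
230 [161, 158, 158, 156, 159, 161, 158, 159, 159, 150, 143, 134, 128, 112, 98, 86, 85, 85, 87, 83, 85, 84, 82, 88, 87, 85, 87, 85, 83, 85, 84, 87] | [119, 118, 118, 116, 118, 119, 119, 119, 122, 121, 120, 110, 93, 86, 85, 86, 88, 100, 122, 141, 161, 180, 203, 217, 220, 216, 219, 219, 220, 219, 219, 221]
278 [160, 158, 156, 156, 154, 158, 158, 159, 157, 156, 156, 157, 156, 158, 154, 146, 136, 129, 118, 100, 85, 84, 83, 82, 84, 83, 82, 84, 83, 84, 82, 81] | [116, 116, 115, 115, 119, 118, 112, 90, 82, 85, 81, 81, 95, 117, 140, 161, 182, 204, 216, 215, 216, 216, 218, 216, 219, 219, 218, 219, 221, 220, 221, 221]
filter-x of gauze start, bar [0.06399928 0.02497005]
w8 0.073 [0.06769239] [0.02911914]
w8 0.076 [0.06716339] [0.02923047]
w9 0.073 [0.0675533] [0.02898249]
w9 0.076 [0.06702185] [0.02909563]
```

```bash
python3 - <<'E'
from h import *
c=dict(np.load("w9.npz"));a=np.radians(-7.6);x=np.array([np.cos(a),np.sin(a),0]);q=[]
for A,B in[((163,60),(397,60)),((166.5,100),(393,100)),((171,150),(388.5,150)),((176.5,278),(376.5,278))]:
    z,P=zwidth(c,A,B,.13);m=P.mean(0);q.append((m@x,z));print(m.round(4),z)
print(np.degrees(np.arctan(np.polyfit(*zip(*q),1)[0])))
c=dict(np.load("w9.npz"));g=cv2.cvtColor(c["color"],cv2.COLOR_RGB2GRAY).astype(int)
B=np.array([.5388,-.0256,0])
print("lip edge x", [(onz(c,[(215,r)],z)-B)@x for r,z in((40,.088),(42,.0785))])
E
```

```text
[ 0.61   -0.0354  0.0738] 0.07382879757736806
[ 0.5892 -0.0325  0.0736] 0.07364491100698184
[ 0.5612 -0.0287  0.0739] 0.07389366068991424
[ 0.4809 -0.0157  0.0806] 0.08058334373991922
-3.190028287331878
lip edge x [array([0.07815209]), array([0.07963449])]
```

>>> carry_out:
  deltas:
    - [[-1,0,0,-0.1,0],[-1,0,0,-0.1,0],[-1,0,0,-0.05,0],[-1,0,0,0,0]]

```text
time_s: 19.68
eef_pos: [0.4986, -0.0204, 0.098]
tool_rot: [-0.0, 0.998, -0.067, -0.001]
force: [0.1, -1.6, -7.3]
finger_gap: 0.0116
grip_force: 20.0
```

The gentle upward pull is held: −7.3 N after about 1 mm of rise. So the catch is over the edge. I'll press once more, then release and clear away.

>>> carry_out:
  deltas:
    - [[-1,0,0,0.15,0],[-1,0,0,0.15,0],[-1,0,0,0.12,0],[-1,0,0,0,0],[-1,0,0,-0.15,0],[-1,0,0,0,0]]

```text
time_s: 20.42
eef_pos: [0.5002, -0.0208, 0.0969]
tool_rot: [0.0, 0.998, -0.067, 0.001]
force: [-0.7, 0.6, 1.2]
finger_gap: 0.012
grip_force: 20.0
```

>>> carry_out:
  deltas:
    - [[-0.7,0,0,0,0],[-0.5,0,0,0,0],[-0.5,0,0,0,0],[-0.5,0,0,-0.5,0],[-0.5,0,0,-2,0],[-0.5,0,0,-3,0],[-0.5,-2,0,-3,0],[-0.5,-2,0,-1,0]]

```text
time_s: 21.42
eef_pos: [0.4609, -0.0157, 0.194]
tool_rot: [0.0, 0.998, -0.067, 0.002]
force: [-0.8, 0.1, 0.1]
finger_gap: 0.0233
grip_force: 0.0
```

>>> carry_out:
  deltas:
    - [[-0.5,-1.5,4,0,0],[-0.5,0,5,0,0],[-0.5,0,5,0,0],[-0.5,0,5,0,0],[-0.5,0,5,0,0],[-0.5,0,4,0,0],[-0.5,0,1,0,0],[-0.5,0,0,0,0]]

```text
time_s: 22.42
eef_pos: [0.4067, -0.3005, 0.1914]
tool_rot: [-0.0, 0.998, -0.067, -0.0]
force: [0.3, 0.1, -0.7]
finger_gap: 0.0232
grip_force: 0.0
```

```bash
python3 - <<'E'
from h import *
from plant import manip
for n in("top","scene"):
    c=manip.capture(n);cv2.imwrite(f"pics/{n}1.png",c["color"][:,:,::-1]);np.savez(n+"1.npz",**c)
c=dict(np.load("top1.npz"));print(manip.get_state()["time_s"],manip.get_state()["eef_pos"],manip.get_state()["force"])
g=cv2.cvtColor(c["color"],cv2.COLOR_RGB2GRAY).astype(int)
a=np.radians(-7.6);x=np.array([np.cos(a),np.sin(a),0]);y=np.array([-x[1],x[0],0]);B=np.array([.5405,-.0255,0])
S=lambda u,v,z:int(g[tuple(proj(c,B+u*x+v*y+[0,0,z])[0].round().astype(int)[::-1])])
# profiles across the bay in its own axes (mm: grey), at frame-top / grip-top height
for v in(-.05,-.03,0,.03,.05): print("x-prof y",v,[(u,S(u/1000,v,.076)) for u in range(-100,-60,2)])
print("y-prof",[(v,S(.045,v/1000,.076)) for v in range(-76,77,2) if abs(v)>56])
print("front",[(u,S(u/1000,.02,.076)) for u in range(56,90,2)])
print("grip y",[(v,S(-.042,v/1000,.102)) for v in range(-14,15,2)],"grip x",[(u,S(u/1000,0,.102)) for u in range(-90,-5,3)])
d=cv2.absdiff(c["color"],dict(np.load("top0.npz"))["color"]).max(2)
m=cv2.connectedComponentsWithStats((d>60).astype(np.uint8))
print([(r[:5].tolist()) for r in m[2][1:] if r[4]>40])
E
```

```text
22.525 [ 0.40693649 -0.29950395  0.19135332] [ 0.4734687  -0.58579371 -0.2155981 ]
x-prof y -0.05 [(-100, 106), (-98, 107), (-96, 107), (-94, 106), (-92, 104), (-90, 105), (-88, 105), (-86, 106), (-84, 105), (-82, 105), (-80, 104), (-78, 76), (-76, 65), (-74, 58), (-72, 62), (-70, 63), (-68, 63), (-66, 62), (-64, 64), (-62, 64)]
x-prof y -0.03 [(-100, 106), (-98, 105), (-96, 106), (-94, 106), (-92, 104), (-90, 105), (-88, 107), (-86, 106), (-84, 106), (-82, 103), (-80, 103), (-78, 81), (-76, 64), (-74, 65), (-72, 66), (-70, 63), (-68, 63), (-66, 63), (-64, 61), (-62, 62)]
x-prof y 0 [(-100, 60), (-98, 63), (-96, 63), (-94, 63), (-92, 67), (-90, 62), (-88, 62), (-86, 58), (-84, 59), (-82, 59), (-80, 55), (-78, 48), (-76, 47), (-74, 53), (-72, 64), (-70, 62), (-68, 62), (-66, 63), (-64, 55), (-62, 58)]
x-prof y 0.03 [(-100, 152), (-98, 152), (-96, 122), (-94, 107), (-92, 106), (-90, 104), (-88, 106), (-86, 104), (-84, 104), (-82, 104), (-80, 101), (-78, 69), (-76, 66), (-74, 60), (-72, 64), (-70, 64), (-68, 65), (-66, 64), (-64, 60), (-62, 56)]
x-prof y 0.05 [(-100, 153), (-98, 119), (
[... 780 characters left out ...]
[(-90, 67), (-87, 62), (-84, 58), (-81, 59), (-78, 51), (-75, 51), (-72, 53), (-69, 62), (-66, 63), (-63, 53), (-60, 58), (-57, 61), (-54, 63), (-51, 62), (-48, 63), (-45, 60), (-42, 65), (-39, 65), (-36, 62), (-33, 59), (-30, 58), (-27, 60), (-24, 69), (-21, 88), (-18, 78), (-15, 79), (-12, 92), (-9, 88), (-6, 88)]
[[119, 200, 73, 78, 3011], [322, 257, 36, 29, 485], [386, 262, 117, 74, 4837], [489, 265, 71, 111, 4030], [294, 292, 140, 43, 2181], [267, 306, 24, 29, 232], [252, 318, 22, 17, 97], [420, 341, 31, 45, 388], [238, 368, 33, 20, 312], [496, 372, 22, 28, 325], [447, 376, 22, 24, 138], [144, 384, 46, 36, 306], [215, 388, 63, 30, 1190], [452, 401, 34, 19, 297], [243, 408, 38, 12, 326]]
```

```bash
python3 -c "
from plant import manip;print(manip.sign_off())"
```

```text
the job is handed in; nothing more can be done
None
```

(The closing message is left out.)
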